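# Make up two desk kits from the stock

## Robot

A 6-joint arm with a two-finger parallel gripper is mounted at the origin on a cart in front of the work surface, level with it; the furniture and walls round the work are solid. World frame = base frame: x ahead of the robot, y to its left, z up, the work surface at z = 0. Lengths are in mm, angles in degrees, forces in N, time in s.
With the tool pointing down it reaches from about 275 to 875 mm from the base axis. Payload 12.5 kg.
Tool frame: the origin (TCP) lies at the very end of the fingers, on their centre line; the grasp point (between the pads) lies 19 mm behind it; z points along the fingers, y is the line along which they close (so a half turn about z gives the same grasp; the last joint's range is limited). The gripper opens to 85 mm and grips with 20 to 120 N. Pads are 22 mm wide; open, the fingers measure 114 mm over their backs; the gripper's body (76 mm by 85 mm) begins 54 mm behind the grasp point. The pads swing forward as they close: fully open they stand 13 mm farther back than shut.
Start: joints at [-77.67, 20.094, 94.641, -0, 65.266, -4.847], TCP at [162.45, -525.447, 231.29] pointing down, gripper open.
Joint ranges: [-157.81, 157.81], [-45, 120.19], [0.68, 151.7], [-89.99, 269.99], [4.06, 180], [-164.3, 164.3]. Speed limits (degrees/s): [127.2, 127.2, 159.86, 180, 180, 180].

## Interface

Orientations are given as a 3x3 rotation matrix whose columns are the frame's x, y, z axes.
In Python, from station import status, eyes, hand_in gives the robot as it stands.
- The arm moves only by the tool drive_tool, never from a script. Its argument "series" is a list of rows, each an object with "travel": the shift along the world's x, y, z in m, a list of three; "dr": the turn, a rotation vector about the world's x, y, z in rad, a list of three. In form: [{"travel": [tx, ty, tz], "dr": [rx, ry, rz]}, ...]. A call has 1 to 20 rows; each row is the pose to reach, as a shift and turn from the pose commanded when the call began; what a row does not reach only later rows make up. A row lasts 1/12 s, in which the tool goes at most 41.7 mm and 7.16 degrees, less where a joint would pass 70% of its speed; a pose out of reach is approached as far as the arm can. A call with a gripper value outside its range is refused whole. "claw" is the gripper command: -1 is fully open, 1 is shut, values between are in proportion, set as the call begins (left out, the last holds). The fingers move at their own pace and stop on an object; "grip_force" is the grip in N (left out, the last holds). Time passes only in rows, so rows that repeat a pose let the fingers close. It gives the time, the measured TCP pose, the force, the opening and the grip force at its end, in the units of the state.
- status.read_state(): the state, without advancing time (a new reading comes with each control period).
- eyes.read_camera(name): name is "scene" or "top"; returns (picture, depth): 400x640x3 uint8, red, green, blue; 400x640 float32, mm along the optical axis (not along the pixel's ray), 0 where there is no reading.
- eyes.calibration(name): a dict with "fx", "fy", "cx", "cy" (pixels), "k1" (the pictures are not rectified: a ray, as slopes to the right and down, at radius r is drawn at 1 + k1 r^2 times it, then the intrinsics apply), "xyz" and "orientation" of the camera in the world. Camera axes: x right, y down, z forward; pixel columns grow to the right and rows downward; lengths in mm; the calibration is good to about 2 mm. A picture is of the moment at which its call begins. calibration takes no time and is no camera call.
- hand_in(): hands the job in; it is judged then, once.
The state is a dict: "time_s": time; "q": joint angles; "qd": joint speeds; "tau": joint torques, N m; "ee_pos": TCP position; "eef_rot": TCP orientation; "contact_force": force on the tool from outside, world axes, zero at the start; "torque": the same for the moment, N m; "width": finger opening in mm; "grip_force": force on a finger pad.
Only numpy, scipy, OpenCV 4.12 (cv2) and the standard library are available. Lean on these libraries where they do the work, as an engineer would, in place of code of your own. Each camera call takes 0.05 s, during which the arm holds its last target. There are 200 camera calls.

## Task

Make up the two desk kits from the stock that lies between the trays. The tray with two oblong recesses gets the staple box in its large recess and the eraser in its small one; the tray with a round recess gets the glue stick in the round recess and the rubber stamp in the oblong one. Everything ends the same way up as it stands now, down on the floor of its recess and let go, and the highlighter and the flat card carton stay where they lie.

Things in the scene. Friction and masses are not known exactly. Their poses are not given: they have to be found in the camera images.
- oblong_tray: Kit tray with two oblong recesses: grey with dark-lined recesses and a wooden frame, 153 x 126 mm over the frame (x, y), 10 mm high. Origin: centre of its underside. Recesses 6 mm deep (floor at z = 4 mm): the large one, for the staple box, is 66 mm (x) by 96 mm (y), centred at x = -28.5 mm, y = 0 of the tray; the small one, for the eraser, is 48 mm (x) by 76 mm (y), centred at x = +37.5 mm, y = 0. Fixed; z up.
- round_tray: Kit tray with one round and one oblong recess: grey with dark-lined recesses and a wooden frame, 146 x 108 mm over the frame (x, y), 10 mm high. Origin: centre of its underside. Recesses 6 mm deep (floor at z = 4 mm): the round one, for the glue stick, is 50 mm across, centred at x = -33 mm, y = 0 of the tray; the oblong one, for the rubber stamp, is 48 mm (x) by 76 mm (y), centred at x = +34 mm, y = 0. Fixed; z up.
- staple_box: Small carton of staples, black with a white lid, 46 mm (its x) by 76 mm (its y) by 36 mm high, 0.12 kg; higher but shorter than the flat card carton. Lies flat. Origin: centre of its underside.
- eraser: White eraser in a card sleeve, 56 mm (its x) by 25 mm (its y) by 13 mm high, 0.02 kg, lying flat between the trays (a like one far back on the right is part of the room). Origin: centre of its underside.
- stamp: Wooden hand stamp, standing on its base of 25 mm (its x, 22 mm at the rubber) by 52 mm (its y) and 20 mm height; a round turned handle rises from the middle of the base: a neck 14 mm thick from 21 to 36 mm height, then a knob 24 mm thick from 36 mm to the top at 74 mm. 0.06 kg. Origin: centre of its underside.
- glue_stick: Glue stick standing upright on its base, a cylinder of 28 mm diameter (25 mm at the foot, up to 12 mm height) and 92 mm height, 0.03 kg, standing between the trays (a like one far back on the right is part of the room). Origin: centre of its underside.
- card_carton: Bystander: flat loose carton, 57 x 92 x 22 mm, white with a green band. Stays where it lies. Origin: centre of its underside.
- highlighter: Bystander: loose highlighter pen, 21 x 109 x 16 mm (x, y, z), lying at the back by the hole punch. Stays where it lies. Origin: centre of its underside.

How it is judged (in metres and radians):
At the end, for the whole second after the job is handed in: Staple box and eraser in the large and small recess of the two-oblong tray, glue stick and stamp in the round and oblong recess of the other: each within 16 mm of the recess centre along the tray's x and y, within 4 mm of its floor, upright within 0.12 rad, released and at rest (x of staple_box in the frame of oblong_tray between -0.0445 and -0.0125 m and y of staple_box in the frame of oblong_tray between -0.016 and 0.016 m and z of staple_box in the frame of oblong_tray between 0 and 0.008 m and angle between each of staple_box, eraser, glue_stick, stamp's own z axis and vertical below 0.12 rad and linear speed of each of staple_box, eraser, glue_stick, stamp below 0.03 m/s and x of eraser in the frame of oblong_tray between 0.0215 and 0.0535 m and y of eraser in the frame of oblong_tray between -0.016 and 0.016 m and z of eraser in the frame of oblong_tray between 0 and 0.008 m and x of glue_stick in the frame of round_tray between -0.049 and -0.017 m and y of glue_stick in the frame of round_tray between -0.016 and 0.016 m and z of glue_stick in the frame of round_tray between 0 and 0.008 m and x of stamp in the frame of round_tray between 0.018 and 0.05 m and y of stamp in the frame of round_tray between -0.016 and 0.016 m and z of stamp in the frame of round_tray between 0 and 0.008 m); the robot touches nothing.
It fails at once if the flat card carton is pushed from its place (more than 20 mm) (distance of card_carton from where it was at the start of the episode above 0.02 m).
It fails at once if the highlighter is pushed from its place (more than 20 mm) (distance of highlighter from where it was at the start of the episode above 0.02 m).
It also fails if it takes over 102 s, if anything falls off the work surface, if the arm or the gripper's body presses on something with over 40 N, if the wrist force passes 120 N, or if a joint passes its speed limit or range.

## Working session

There is one attempt and no reset: what is moved stays moved. The work goes in short steps, Python scripts to look and compute and a tool call to move; the robot and the scene stay as the last step left them, time stands still between calls to the robot, and variables do not carry over. Pictures are saved under pics/ and viewed, at most 14 in all, crops included, and the job is handed in when it is done.

Besides the shell and the picture viewer there is one more tool, called after ">>>" as a command line: name --argument value ..., lists and objects as JSON in quotes. drive_tool: Moves the arm, as the interface text tells. Its arguments: {"type":"object","properties":{"series":{"type":"array"},"claw":{"type":"number"},"grip_force":{"type":"number"}},"required":["series"]}

```bash
mkdir -p pics; cat > h.py <<'E'
import numpy as np, cv2
from station import status, eyes, hand_in
def snap(n,f):
    p,d=eyes.read_camera(n); cv2.imwrite(f'pics/{f}.png',p[:,:,::-1]); np.save(f'pics/{f}.npy',d); return p,d
def ray(n,u,v):
    c=eyes.calibration(n); a=(u-c['cx'])/c['fx'];b=(v-c['cy'])/c['fy'];x,y=a,b
    for _ in range(20):
        s=1+c['k1']*(x*x+y*y); x,y=a/s,b/s
    return np.array(c['xyz'],float),np.array(c['orientation'],float)@np.array([x,y,1.])
def atz(n,u,v,z):
    o,r=ray(n,u,v); return o+r*(z-o[2])/r[2]
def atd(n,u,v,d):
    o,r=ray(n,u,v); return o+r*d
E
python3 - <<'E'
from h import *
for n in('scene','top'):
    snap(n,n+'0'); c=eyes.calibration(n); print(n,{k:np.round(v,3).tolist() for k,v in c.items()})
s=status.read_state(); print(s['time_s'],np.round(s['eef_rot'],3).tolist(),s['width'])
E
```

```text
scene {'fx': 406.762, 'fy': 406.762, 'cx': 318.667, 'cy': 203.725, 'k1': -0.087, 'xyz': [97.288, -1187.26, 557.193], 'orientation': [[0.905, -0.188, 0.38], [-0.425, -0.388, 0.818], [-0.006, -0.902, -0.432]]}
top {'fx': 380.138, 'fy': 380.138, 'cx': 324.205, 'cy': 195.079, 'k1': 0.011, 'xyz': [375.004, -244.207, 905.742], 'orientation': [[0.012, -0.983, 0.185], [-1.0, -0.013, -0.003], [0.005, -0.185, -0.983]]}
0.1 [[0.955, 0.295, -0.0], [0.295, -0.955, 0.001], [0.0, -0.001, -1.0]] 85.43438904261271
```

View pics/top0.png

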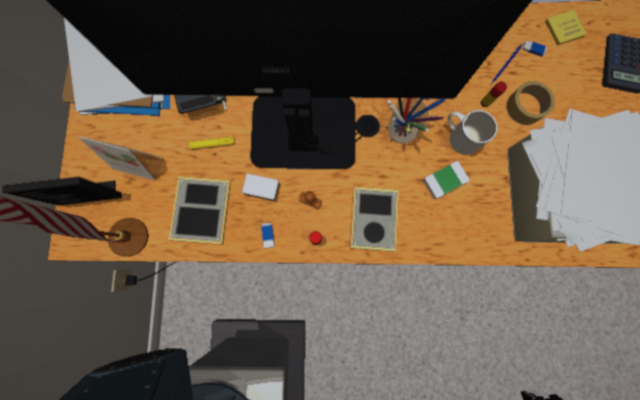

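View pics/scene0.png

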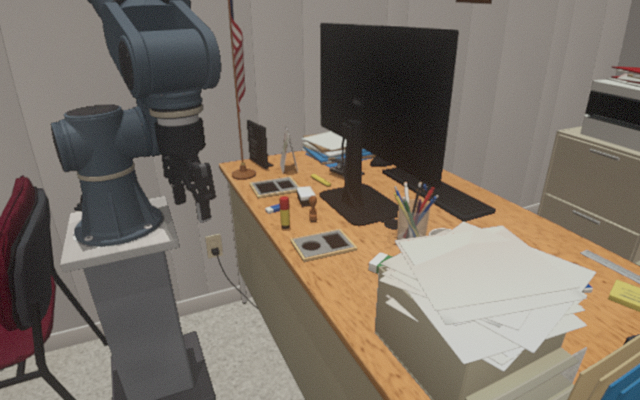

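The top view has up = +x and right = −y. The oblong tray is near (200,210), the round tray (375,219), the staple box (261,187), the eraser (267,235), the stamp (311,200), the glue stick (316,238), and the highlighter (212,142). The card carton is at (447,180). The monitor overhangs the back.

```bash
python3 - <<'E'
from h import *
im=cv2.imread('pics/top0.png'); 
cv2.imwrite('pics/c1.png',cv2.resize(im[165:257,160:290],None,fx=6,fy=6,interpolation=cv2.INTER_CUBIC))
cv2.imwrite('pics/c2.png',cv2.resize(im[170:260,285:410],None,fx=6,fy=6,interpolation=cv2.INTER_CUBIC))
d=np.load('pics/top0.npy')
for n,u,v in [('tableL',245,225),('box',261,187),('eraser',267,235),('knob',309,196),('glue',316,238),('mon',300,40),('mon edge',300,92),('monbase',300,150),('cup',406,120),('stamp low',316,205),('trayO',203,240),('trayR',375,245),('hl',212,142),('frame',120,160)]:
    print(n,np.round(atd('top',u,v,d[v,u])), d[v,u])
E
```

```text
tableL [471. -59.  -0.] 907.557
box [556. -99.  36.] 887.4835
eraser [ 446. -114.   14.] 889.3613
knob [ 530. -213.   72.] 847.8716
glue [ 435. -230.   95.] 807.5677
mon [ 699. -208.  403.] 553.628
mon edge [ 681. -201.  273.] 677.9634
monbase [ 652. -187.   21.] 920.7753
cup [ 720. -439.   51.] 904.57776
stamp low [ 518. -228.   22.] 895.0745
trayO [433.  35.  11.] 888.73694
trayR [ 426. -367.   10.] 889.6431
hl [671.  28.  16.] 928.05194
frame [605. 212.  77.] 855.39526
```

View pics/c1.png

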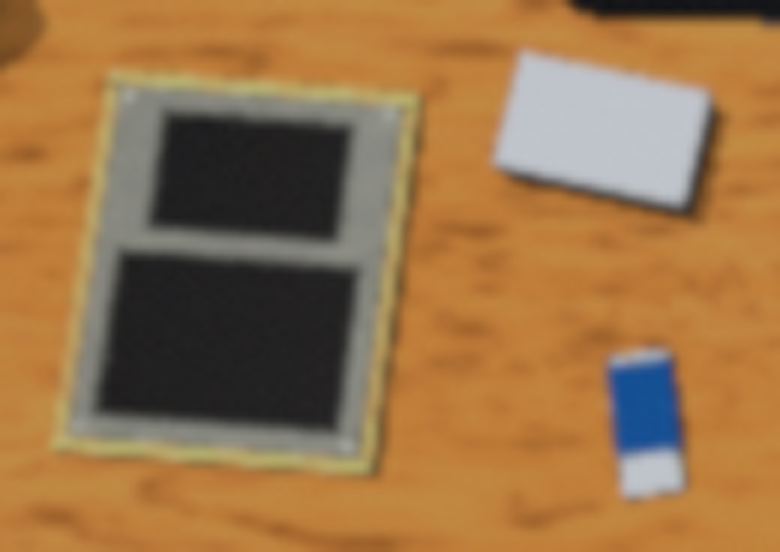

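View pics/c2.png

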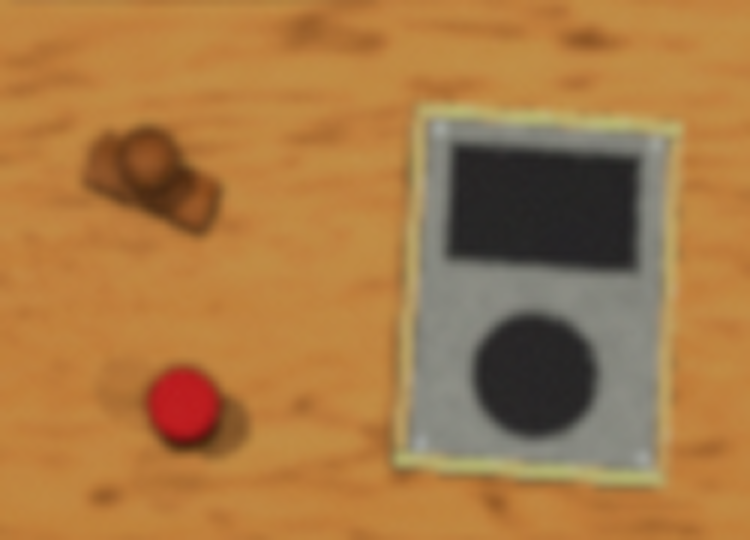

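Crop c1 shows the oblong tray corners at (110,72),(420,95),(375,472),(55,447), the box top at (522,50),(712,92),(688,208),(493,165), and the eraser at (608,355),(668,347),(687,488),(622,497). Crop c2 shows the round tray at (418,105),(682,122),(662,485),(395,465), the knob at about (150,158), the stamp base at (103,133),(222,185),(205,235),(83,180), and the glue top at (184,400).

```bash
python3 - <<'E'
from h import *
def P(o,c,z): return np.array([atz('top',(u+.5)/6-.5+o[0],(v+.5)/6-.5+o[1],z)[:2] for u,v in c])
A=(160,165);B=(285,170)
for n,o,c,z in [('oT',A,[(110,72),(420,95),(375,472),(55,447)],10),('box',A,[(522,50),(712,92),(688,208),(493,165)],36),('er',A,[(608,355),(668,347),(687,488),(622,497)],13),
 ('rT',B,[(418,105),(682,122),(662,485),(395,465)],10),('stampbase',B,[(103,133),(222,185),(205,235),(83,180)],20),('knob',B,[(150,158)],74),('glue',B,[(184,400)],92),
 ('Lrec',A,[(120,252),(357,266),(335,430),(98,412)],10),('Srec',A,[(163,112),(352,125),(338,240),(150,225)],10),('stampRec',B,[(452,145),(638,157),(635,270),(447,258)],10),('round',B,[(535,375)],10)]:
    p=P(o,c,z); print(n,'ctr',np.round(p.mean(0),1),end=' ')
    if len(p)==4:
        f=(p[0]+p[1]-p[2]-p[3])/2; l=(p[0]+p[3]-p[1]-p[2])/2
        print('fwd',np.linalg.norm(f).round(1),np.degrees(np.arctan2(f[1],f[0])).round(1),'left',np.linalg.norm(l).round(1),np.degrees(np.arctan2(l[1],l[0])).round(1),end='')
    print()
E
```

```text
oT ctr [505.5  48.3] fwd 150.6 -3.3 left 125.0 86.3
box ctr [558.6 -97.1] fwd 46.8 -10.3 left 77.2 78.1
er ctr [ 446.9 -114.8] fwd 55.7 8.9 left 24.5 98.4
rT ctr [ 489.6 -366.8] fwd 144.2 -4.1 left 105.0 86.7
stampbase ctr [ 529.4 -213.7] fwd 20.7 -19.6 left 52.2 66.5
knob ctr [ 529.4 -214.2] 
glue ctr [ 438.7 -228.6] 
Lrec ctr [477.3  51.3] fwd 64.2 -3.5 left 93.4 86.8
Srec ctr [543.2  46.9] fwd 46.4 -2.5 left 75.4 86.4
stampRec ctr [ 523.3 -368.7] fwd 45.6 -2.7 left 74.5 87.0
round ctr [ 456.6 -364.7]
```

Sizes agree with the given ones. First is the glue stick: I go above it with the tool yaw at 0 so the fingers close along world y.

>>> drive_tool --series '[{"travel":[0.02,0.021,0],"dr":[0,0,-0.03]},{"travel":[0.045,0.05,-0.005],"dr":[0,0,-0.06]},{"travel":[0.07,0.076,-0.01],"dr":[0,0,-0.1]},{"travel":[0.095,0.103,-0.01],"dr":[0,0,-0.13]},{"travel":[0.12,0.13,-0.015],"dr":[0,0,-0.16]},{"travel":[0.145,0.157,-0.015],"dr":[0,0,-0.2]},{"travel":[0.17,0.184,-0.02],"dr":[0,0,-0.23]},{"travel":[0.195,0.21,-0.02],"dr":[0,0,-0.26]},{"travel":[0.22,0.237,-0.025],"dr":[0,0,-0.3]},{"travel":[0.245,0.264,-0.03],"dr":[0,0,-0.3]},{"travel":[0.265,0.285,-0.031],"dr":[0,0,-0.3]},{"travel":[0.2765,0.2965,-0.031],"dr":[0,0,-0.3]},{"travel":[0.2765,0.2965,-0.031],"dr":[0,0,-0.3]},{"travel":[0.2765,0.2965,-0.031],"dr":[0,0,-0.3]},{"travel":[0.2765,0.2965,-0.031],"dr":[0,0,-0.3]}]' --claw -1 --grip_force 30

```text
time_s: 1.35
ee_pos: [438.4, -229.3, 200.1]
eef_rot: [[1.0, -0.0, -0.0], [-0.0, -1.0, 0.0], [-0.0, -0.0, -1.0]]
contact_force: [-0.2, -0.4, -0.2]
width: 85.0
grip_force: 0.0
```

```bash
python3 - <<'E'
from h import *
s=status.read_state(); print(s['time_s'],s['ee_pos'],np.round(s['eef_rot'],3).tolist(),s['q'],s['contact_force'])
p,d=snap('scene','s1')
cv2.imwrite('pics/s1c.png',cv2.resize(p[60:260,160:420,::-1],None,fx=3,fy=3,interpolation=cv2.INTER_CUBIC))
E
```

```text
1.35 [ 438.44726636 -229.32844749  200.13775279] [[1.0, -0.0, -0.0], [-0.0, -1.0, 0.0], [-0.0, -0.0, -1.0]] [-3.29982882e+01  1.65411220e+01  1.04527685e+02 -1.26833420e-02
  5.89557228e+01  5.70280677e+01] [-0.17430418 -0.41060461 -0.23213682]
```

View pics/s1c.png

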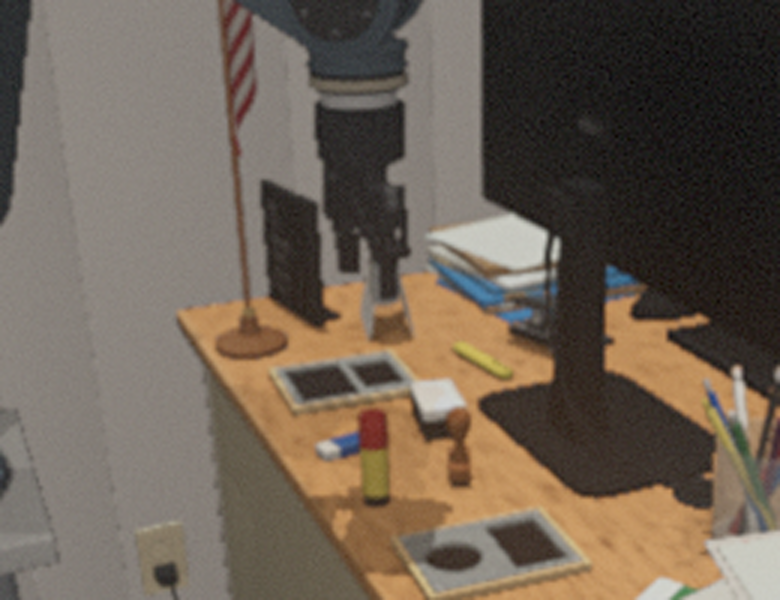

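The gripper is directly above the glue stick (373,455 in the crop), and the path down is free.

>>> drive_tool --series '[{"travel":[0,0,-0.025],"dr":[0,0,0]},{"travel":[0,0,-0.055],"dr":[0,0,0]},{"travel":[0,0,-0.085],"dr":[0,0,0]},{"travel":[0,0,-0.115],"dr":[0,0,0]},{"travel":[0,0,-0.14],"dr":[0,0,0]},{"travel":[0,0,-0.155],"dr":[0,0,0]},{"travel":[0,0,-0.155],"dr":[0,0,0]},{"travel":[0,0,-0.155],"dr":[0,0,0]}]'

```text
time_s: 2.07
ee_pos: [438.3, -229.5, 45.2]
eef_rot: [[1.0, -0.001, -0.001], [-0.001, -1.0, 0.001], [-0.001, -0.001, -1.0]]
contact_force: [0.0, -0.3, 1.3]
width: 85.3
grip_force: 0.0
```

>>> drive_tool --series '[{"travel":[0,0,0],"dr":[0,0,0]},{"travel":[0,0,0],"dr":[0,0,0]},{"travel":[0,0,0],"dr":[0,0,0]},{"travel":[0,0,0],"dr":[0,0,0]},{"travel":[0,0,0],"dr":[0,0,0]},{"travel":[0,0,0],"dr":[0,0,0]},{"travel":[0,0,0],"dr":[0,0,0]},{"travel":[0,0,0],"dr":[0,0,0]},{"travel":[0,0,0],"dr":[0,0,0]},{"travel":[0,0,0],"dr":[0,0,0]},{"travel":[0,0,0],"dr":[0,0,0]},{"travel":[0,0,0],"dr":[0,0,0]}]' --claw 1 --grip_force 30

```text
time_s: 3.07
ee_pos: [439.4, -229.1, 45.8]
eef_rot: [[1.0, -0.0, 0.001], [-0.0, -1.0, -0.001], [0.001, 0.001, -1.0]]
contact_force: [-1.0, 0.9, 5.6]
width: 27.1
grip_force: 29.1
```

>>> drive_tool --series '[{"travel":[0,0,0.02],"dr":[0,0,0]},{"travel":[0,0,0.045],"dr":[0,0,0]},{"travel":[0.003,-0.015,0.06],"dr":[0,0,0]},{"travel":[0.006,-0.04,0.06],"dr":[0,0,0]},{"travel":[0.009,-0.065,0.06],"dr":[0,0,0]},{"travel":[0.012,-0.09,0.06],"dr":[0,0,0]},{"travel":[0.015,-0.115,0.06],"dr":[0,0,0]},{"travel":[0.018,-0.13,0.06],"dr":[0,0,0]},{"travel":[0.018,-0.136,0.06],"dr":[0,0,0]},{"travel":[0.018,-0.136,0.055],"dr":[0,0,0]},{"travel":[0.018,-0.136,0.04],"dr":[0,0,0]},{"travel":[0.018,-0.136,0.025],"dr":[0,0,0]},{"travel":[0.018,-0.136,0.015],"dr":[0,0,0]},{"travel":[0.018,-0.136,0.01],"dr":[0,0,0]},{"travel":[0.018,-0.136,0.005],"dr":[0,0,0]},{"travel":[0.018,-0.136,0.005],"dr":[0,0,0]},{"travel":[0.018,-0.136,0.005],"dr":[0,0,0]}]'

```text
time_s: 4.48
ee_pos: [457.2, -364.8, 50.5]
eef_rot: [[1.0, 0.0, 0.0], [0.0, -1.0, -0.0], [0.0, 0.0, -1.0]]
contact_force: [0.9, -0.8, -0.9]
width: 27.1
grip_force: 29.7
```

```bash
python3 - <<'E'
from h import *
p,d=snap('scene','s2')
cv2.imwrite('pics/s2c.png',cv2.resize(p[170:280,250:400,::-1],None,fx=5,fy=5,interpolation=cv2.INTER_CUBIC))
E
```

```text
(no output)
```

View pics/s2c.png

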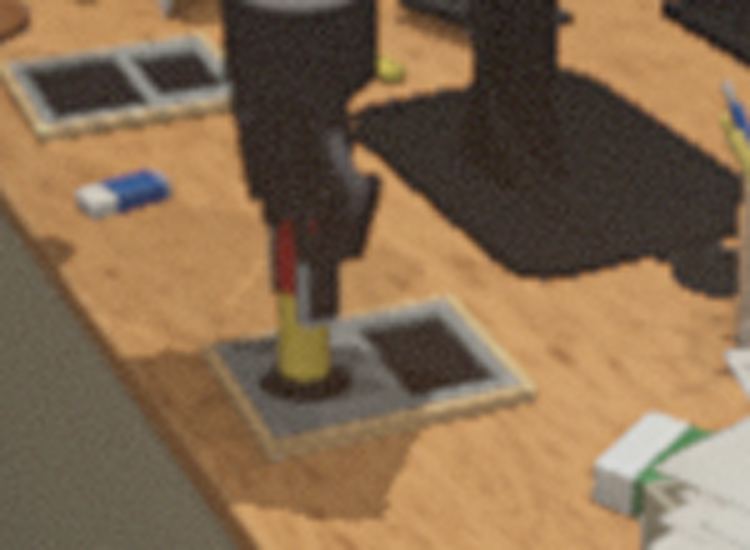

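The glue stick stands centred over the round recess (305,375 in the crop), foot inside. I'll release it and lift.

>>> drive_tool --series '[{"travel":[0,0,-0.001],"dr":[0,0,0]},{"travel":[0,0,-0.001],"dr":[0,0,0]},{"travel":[0,0,-0.001],"dr":[0,0,0]}]'

```text
time_s: 4.78
ee_pos: [457.1, -365.1, 49.7]
eef_rot: [[1.0, -0.0, 0.001], [-0.0, -1.0, -0.0], [0.001, 0.0, -1.0]]
contact_force: [0.9, 1.0, 3.3]
width: 27.0
grip_force: 29.9
```

>>> drive_tool --series '[{"travel":[0,0,0],"dr":[0,0,0]},{"travel":[0,0,0],"dr":[0,0,0]},{"travel":[0,0,0],"dr":[0,0,0]},{"travel":[0,0,0],"dr":[0,0,0]},{"travel":[0,0,0],"dr":[0,0,0]},{"travel":[0,0,0],"dr":[0,0,0]},{"travel":[0,0,0],"dr":[0,0,0]},{"travel":[0,0,0.01],"dr":[0,0,0]},{"travel":[0,0,0.03],"dr":[0,0,0]},{"travel":[0,0,0.06],"dr":[0,0,0]},{"travel":[0,0,0.09],"dr":[0,0,0]},{"travel":[0,0,0.1],"dr":[0,0,0]},{"travel":[0,0,0.1],"dr":[0,0,0]}]' --claw -0.6

```text
time_s: 5.87
ee_pos: [458.0, -365.9, 152.7]
eef_rot: [[1.0, -0.0, 0.004], [-0.0, -1.0, -0.004], [0.004, 0.004, -1.0]]
contact_force: [-0.5, 0.8, 0.1]
width: 68.1
grip_force: 0.0
```

>>> drive_tool --series '[{"travel":[0.01,0.02,0],"dr":[0,0,-0.05]},{"travel":[0.022,0.046,0],"dr":[0,0,-0.1]},{"travel":[0.034,0.072,0],"dr":[0,0,-0.15]},{"travel":[0.046,0.098,0],"dr":[0,0,-0.2]},{"travel":[0.058,0.12,0],"dr":[0,0,-0.26]},{"travel":[0.068,0.141,0],"dr":[0,0,-0.32]},{"travel":[0.0725,0.151,0],"dr":[0,0,-0.36]},{"travel":[0.0725,0.151,0],"dr":[0,0,-0.36]},{"travel":[0.0725,0.151,-0.01],"dr":[0,0,-0.36]},{"travel":[0.0725,0.151,-0.03],"dr":[0,0,-0.36]},{"travel":[0.0725,0.151,-0.055],"dr":[0,0,-0.36]},{"travel":[0.0725,0.151,-0.08],"dr":[0,0,-0.36]},{"travel":[0.0725,0.151,-0.1],"dr":[0,0,-0.36]},{"travel":[0.0725,0.151,-0.11],"dr":[0,0,-0.36]},{"travel":[0.0725,0.151,-0.11],"dr":[0,0,-0.36]},{"travel":[0.0725,0.151,-0.11],"dr":[0,0,-0.36]}]'

```text
time_s: 7.2
ee_pos: [529.1, -214.5, 39.1]
eef_rot: [[0.936, -0.353, -0.001], [-0.353, -0.936, 0.0], [-0.001, -0.0, -1.0]]
contact_force: [0.6, 0.2, 0.8]
width: 68.5
grip_force: 0.0
```

>>> drive_tool --series '[{"travel":[0,0,0],"dr":[0,0,0]},{"travel":[0,0,0],"dr":[0,0,0]},{"travel":[0,0,0],"dr":[0,0,0]},{"travel":[0,0,0],"dr":[0,0,0]},{"travel":[0,0,0],"dr":[0,0,0]},{"travel":[0,0,0],"dr":[0,0,0]},{"travel":[0,0,0],"dr":[0,0,0]},{"travel":[0,0,0],"dr":[0,0,0]},{"travel":[0,0,0],"dr":[0,0,0]},{"travel":[0,0,0],"dr":[0,0,0]},{"travel":[0,0,0],"dr":[0,0,0]}]' --claw 1 --grip_force 40

```text
time_s: 8.12
ee_pos: [529.9, -214.0, 39.8]
eef_rot: [[0.936, -0.352, 0.001], [-0.352, -0.936, -0.0], [0.001, 0.0, -1.0]]
contact_force: [1.4, 1.5, 4.4]
width: 21.0
grip_force: 38.9
```

>>> drive_tool --series '[{"travel":[0,0,0.015],"dr":[0,0,0]},{"travel":[0,0,0.035],"dr":[0,0,0]},{"travel":[0,-0.01,0.045],"dr":[0,0,0.03]},{"travel":[-0.001,-0.03,0.05],"dr":[0,0,0.07]},{"travel":[-0.002,-0.055,0.05],"dr":[0,0,0.12]},{"travel":[-0.003,-0.08,0.05],"dr":[0,0,0.17]},{"travel":[-0.004,-0.105,0.05],"dr":[0,0,0.22]},{"travel":[-0.005,-0.13,0.05],"dr":[0,0,0.27]},{"travel":[-0.006,-0.147,0.05],"dr":[0,0,0.3]},{"travel":[-0.006,-0.155,0.05],"dr":[0,0,0.32]},{"travel":[-0.006,-0.155,0.05],"dr":[0,0,0.32]},{"travel":[-0.006,-0.155,0.04],"dr":[0,0,0.32]},{"travel":[-0.006,-0.155,0.025],"dr":[0,0,0.32]},{"travel":[-0.006,-0.155,0.017],"dr":[0,0,0.32]},{"travel":[-0.006,-0.155,0.012],"dr":[0,0,0.32]},{"travel":[-0.006,-0.155,0.012],"dr":[0,0,0.32]}]'

```text
time_s: 9.45
ee_pos: [523.0, -367.9, 49.8]
eef_rot: [[0.999, -0.04, -0.002], [-0.04, -0.999, 0.002], [-0.002, -0.001, -1.0]]
contact_force: [0.2, -0.5, -0.4]
width: 21.7
grip_force: 39.5
```

```bash
python3 - <<'E'
from h import *
p,d=snap('scene','s3')
cv2.imwrite('pics/s3c.png',cv2.resize(p[170:280,250:400,::-1],None,fx=5,fy=5,interpolation=cv2.INTER_CUBIC))
E
```

```text
(no output)
```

View pics/s3c.png

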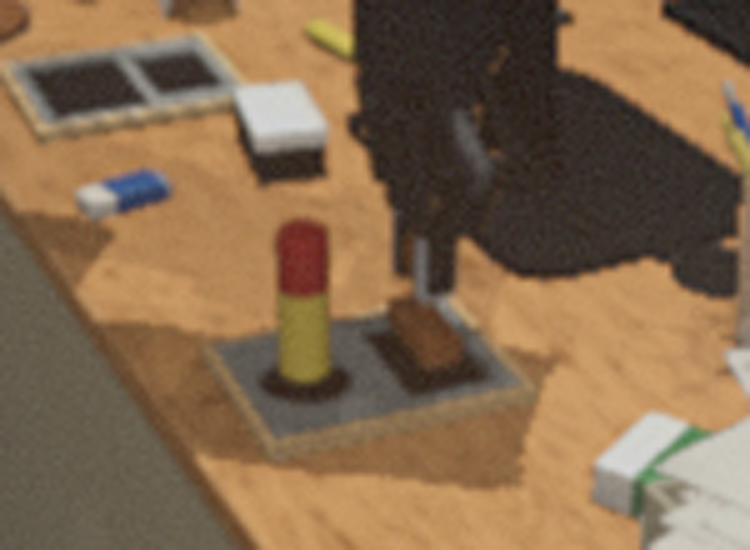

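The stamp hangs upright and aligned over the oblong recess (425,335 in the crop), and the glue stick stands. I lower the last 6 mm and release.

>>> drive_tool --series '[{"travel":[0,0,-0.002],"dr":[0,0,0]},{"travel":[0,0,-0.004],"dr":[0,0,0]},{"travel":[0,0,-0.006],"dr":[0,0,0]},{"travel":[0,0,-0.0065],"dr":[0,0,0]},{"travel":[0,0,-0.0065],"dr":[0,0,0]},{"travel":[0,0,-0.0065],"dr":[0,0,0]}]'

```text
time_s: 10.0
ee_pos: [523.5, -369.0, 44.9]
eef_rot: [[0.999, -0.04, 0.0], [-0.04, -0.999, -0.0], [0.0, 0.0, -1.0]]
contact_force: [0.0, 0.5, 0.3]
width: 21.8
grip_force: 39.5
```

>>> drive_tool --series '[{"travel":[0,0,0],"dr":[0,0,0]},{"travel":[0,0,0],"dr":[0,0,0]},{"travel":[0,0,0],"dr":[0,0,0]},{"travel":[0,0,0],"dr":[0,0,0]},{"travel":[0,0,0],"dr":[0,0,0]},{"travel":[0,0,0],"dr":[0,0,0]},{"travel":[0,0,0],"dr":[0,0,0]},{"travel":[0,0,0.01],"dr":[0,0,0]},{"travel":[0,0,0.03],"dr":[0,0,0]},{"travel":[0,0,0.055],"dr":[0,0,0]},{"travel":[0,0,0.08],"dr":[0,0,0]},{"travel":[0,0,0.105],"dr":[0,0,0]},{"travel":[0,0,0.105],"dr":[0,0,0]},{"travel":[0,0,0.105],"dr":[0,0,0]}]' --claw -0.4

```text
time_s: 11.17
ee_pos: [524.0, -369.4, 151.8]
eef_rot: [[0.999, -0.04, 0.003], [-0.04, -0.999, -0.002], [0.003, 0.002, -1.0]]
contact_force: [-0.0, 0.1, -0.3]
width: 59.7
grip_force: 0.0
```

>>> drive_tool --series '[{"travel":[-0.006,0.02,0],"dr":[0,0,0.02]},{"travel":[-0.014,0.046,0],"dr":[0,0,0.04]},{"travel":[-0.022,0.074,0],"dr":[0,0,0.06]},{"travel":[-0.031,0.102,0],"dr":[0,0,0.08]},{"travel":[-0.039,0.13,0],"dr":[0,0,0.1]},{"travel":[-0.048,0.158,0],"dr":[0,0,0.12]},{"travel":[-0.056,0.186,0],"dr":[0,0,0.14]},{"travel":[-0.064,0.214,0],"dr":[0,0,0.16]},{"travel":[-0.072,0.238,0],"dr":[0,0,0.19]},{"travel":[-0.0765,0.254,0],"dr":[0,0,0.19]},{"travel":[-0.0765,0.254,-0.01],"dr":[0,0,0.19]},{"travel":[-0.0765,0.254,-0.03],"dr":[0,0,0.19]},{"travel":[-0.0765,0.254,-0.055],"dr":[0,0,0.19]},{"travel":[-0.0765,0.254,-0.08],"dr":[0,0,0.19]},{"travel":[-0.0765,0.254,-0.105],"dr":[0,0,0.19]},{"travel":[-0.0765,0.254,-0.115],"dr":[0,0,0.19]},{"travel":[-0.0765,0.254,-0.115],"dr":[0,0,0.19]},{"travel":[-0.0765,0.254,-0.115],"dr":[0,0,0.19]}]'

```text
time_s: 12.67
ee_pos: [446.9, -115.2, 34.7]
eef_rot: [[0.989, 0.149, -0.001], [0.149, -0.989, 0.0], [-0.001, -0.001, -1.0]]
contact_force: [1.5, -0.5, 0.6]
width: 59.8
grip_force: 0.0
```

```bash
python3 - <<'E'
from h import *
p,d=snap('scene','s4')
cv2.imwrite('pics/s4c.png',cv2.resize(p[160:260,240:390,::-1],None,fx=5,fy=5,interpolation=cv2.INTER_CUBIC))
E
```

```text
(no output)
```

View pics/s4c.png

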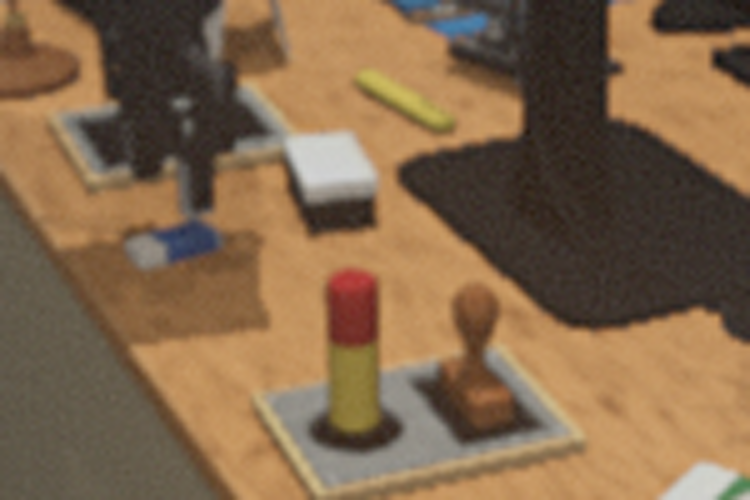

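The glue stick (350,400) and stamp (478,390) stand in their recesses. The gripper is over the eraser (172,245), so I descend to TCP z ≈ 5 and close.

>>> drive_tool --series '[{"travel":[0,0,-0.01],"dr":[0,0,0]},{"travel":[0,0,-0.02],"dr":[0,0,0]},{"travel":[0,0,-0.026],"dr":[0,0,0]},{"travel":[0,0,-0.03],"dr":[0,0,0]},{"travel":[0,0,-0.03],"dr":[0,0,0]},{"travel":[0,0,-0.03],"dr":[0,0,0]}]'

```text
time_s: 13.22
ee_pos: [446.9, -114.9, 4.6]
eef_rot: [[0.989, 0.149, -0.0], [0.149, -0.989, 0.0], [-0.0, -0.0, -1.0]]
contact_force: [0.2, 0.1, 0.2]
width: 59.7
grip_force: 0.0
```

>>> drive_tool --series '[{"travel":[0,0,0],"dr":[0,0,0]},{"travel":[0,0,0],"dr":[0,0,0]},{"travel":[0,0,0],"dr":[0,0,0]},{"travel":[0,0,0],"dr":[0,0,0]},{"travel":[0,0,0],"dr":[0,0,0]},{"travel":[0,0,0],"dr":[0,0,0]},{"travel":[0,0,0],"dr":[0,0,0]},{"travel":[0,0,0],"dr":[0,0,0]},{"travel":[0,0,0],"dr":[0,0,0]},{"travel":[0,0,0],"dr":[0,0,0]},{"travel":[0,0,0],"dr":[0,0,0]}]' --claw 1 --grip_force 30

```text
time_s: 14.13
ee_pos: [447.2, -115.0, 5.2]
eef_rot: [[0.989, 0.149, 0.001], [0.149, -0.989, -0.0], [0.0, 0.0, -1.0]]
contact_force: [-1.7, 0.2, 5.9]
width: 24.3
grip_force: 29.7
```

>>> drive_tool --series '[{"travel":[0,0,0.015],"dr":[0,0,0]},{"travel":[0,0,0.04],"dr":[0,0,0]},{"travel":[0.004,0.008,0.06],"dr":[0,0,0.08]},{"travel":[0.012,0.02,0.06],"dr":[0,0,0.18]},{"travel":[0.02,0.034,0.06],"dr":[0,0,0.29]},{"travel":[0.028,0.048,0.06],"dr":[0,0,0.4]},{"travel":[0.036,0.062,0.06],"dr":[0,0,0.51]},{"travel":[0.044,0.076,0.06],"dr":[0,0,0.62]},{"travel":[0.052,0.09,0.06],"dr":[0,0,0.73]},{"travel":[0.061,0.104,0.06],"dr":[0,0,0.84]},{"travel":[0.069,0.118,0.06],"dr":[0,0,0.95]},{"travel":[0.078,0.132,0.06],"dr":[0,0,1.06]},{"travel":[0.087,0.146,0.06],"dr":[0,0,1.17]},{"travel":[0.093,0.156,0.06],"dr":[0,0,1.27]},{"travel":[0.096,0.1615,0.05],"dr":[0,0,1.34]},{"travel":[0.096,0.1615,0.035],"dr":[0,0,1.36]},{"travel":[0.096,0.1615,0.022],"dr":[0,0,1.36]},{"travel":[0.096,0.1615,0.015],"dr":[0,0,1.36]},{"travel":[0.096,0.1615,0.015],"dr":[0,0,1.36]},{"travel":[0.096,0.1615,0.015],"dr":[0,0,1.36]}]'

```text
time_s: 15.8
ee_pos: [542.9, 46.4, 19.9]
eef_rot: [[0.061, 0.998, -0.0], [0.998, -0.061, -0.0], [-0.0, -0.0, -1.0]]
contact_force: [0.8, -0.3, -0.6]
width: 24.4
grip_force: 29.8
```

```bash
python3 - <<'E'
from h import *
p,d=snap('scene','s5')
cv2.imwrite('pics/s5c.png',cv2.resize(p[140:220,220:340,::-1],None,fx=6,fy=6,interpolation=cv2.INTER_CUBIC))
E
```

```text
(no output)
```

View pics/s5c.png

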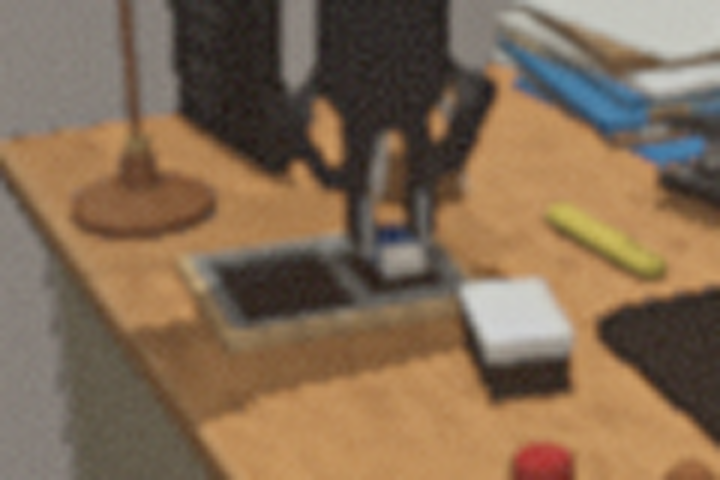

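The eraser hangs over the small recess (400,258), turned along tray y. I lower 10 mm, watching the force.

>>> drive_tool --series '[{"travel":[0,0,-0.002],"dr":[0,0,0]},{"travel":[0,0,-0.004],"dr":[0,0,0]},{"travel":[0,0,-0.006],"dr":[0,0,0]},{"travel":[0,0,-0.008],"dr":[0,0,0]},{"travel":[0,0,-0.01],"dr":[0,0,0]},{"travel":[0,0,-0.01],"dr":[0,0,0]},{"travel":[0,0,-0.01],"dr":[0,0,0]}]'

```text
time_s: 16.43
ee_pos: [542.9, 46.5, 9.6]
eef_rot: [[0.061, 0.998, -0.0], [0.998, -0.061, -0.0], [-0.0, -0.0, -1.0]]
contact_force: [-0.3, 0.0, -0.4]
width: 24.2
grip_force: 29.8
```

>>> drive_tool --series '[{"travel":[0,0,0],"dr":[0,0,0]},{"travel":[0,0,0],"dr":[0,0,0]},{"travel":[0,0,0],"dr":[0,0,0]},{"travel":[0,0,0],"dr":[0,0,0]},{"travel":[0,0,0],"dr":[0,0,0]},{"travel":[0,0,0],"dr":[0,0,0]},{"travel":[0,0,0.005],"dr":[0,0,0]},{"travel":[0,0,0.02],"dr":[0,0,0]},{"travel":[0,0,0.045],"dr":[0,0,0]},{"travel":[0,0,0.07],"dr":[0,0,0]},{"travel":[0,0,0.095],"dr":[0,0,0]},{"travel":[0,0,0.095],"dr":[0,0,0]},{"travel":[0,0,0.095],"dr":[0,0,0]}]' --claw 0.1

```text
time_s: 17.52
ee_pos: [543.6, 46.5, 106.2]
eef_rot: [[0.061, 0.998, 0.003], [0.998, -0.061, -0.0], [0.0, 0.003, -1.0]]
contact_force: [-0.5, -0.1, -0.9]
width: 38.2
grip_force: 0.0
```

```bash
python3 - <<'E'
from h import *
d=np.load('pics/top0.npy')
# monitor base front-left outline: first rows where height>8mm, columns 250..300
for u in range(246,300,4):
    r=[v for v in range(160,182) if atd('top',u,v,d[v,u])[2]>12]
    print(u,np.round(atd('top',u,max(r),d[max(r),u])) if r else None)
E
```

```text
246 [571. -63.  33.]
250 [570. -73.  38.]
254 [571. -82.  34.]
258 [570. -92.  37.]
262 [ 570. -101.   38.]
266 [ 571. -110.   35.]
270 [ 571. -119.   35.]
274 [ 571. -129.   35.]
278 [ 571. -138.   35.]
282 [ 611. -144.   13.]
286 [ 609. -154.   13.]
290 [ 614. -163.   12.]
294 [ 609. -173.   15.]
298 [ 612. -183.   13.]
```

The eraser is released. The monitor base starts at x ≈ 609 near the box, so I approach with the fingers opened to about 58 mm only, stop above the box and look.

>>> drive_tool --series '[{"travel":[0.002,-0.02,0],"dr":[0,0,-0.03]},{"travel":[0.005,-0.045,0],"dr":[0,0,-0.06]},{"travel":[0.008,-0.07,0],"dr":[0,0,-0.09]},{"travel":[0.01,-0.095,0],"dr":[0,0,-0.11]},{"travel":[0.012,-0.12,0],"dr":[0,0,-0.13]},{"travel":[0.014,-0.138,0],"dr":[0,0,-0.136]},{"travel":[0.0145,-0.1435,-0.01],"dr":[0,0,-0.136]},{"travel":[0.0145,-0.1435,-0.03],"dr":[0,0,-0.136]},{"travel":[0.0145,-0.1435,-0.05],"dr":[0,0,-0.136]},{"travel":[0.0145,-0.1435,-0.055],"dr":[0,0,-0.136]},{"travel":[0.0145,-0.1435,-0.055],"dr":[0,0,-0.136]},{"travel":[0.0145,-0.1435,-0.055],"dr":[0,0,-0.136]}]' --claw -0.36

```text
time_s: 18.52
ee_pos: [557.3, -96.5, 49.6]
eef_rot: [[0.195, 0.981, -0.001], [0.981, -0.195, 0.0], [0.0, -0.001, -1.0]]
contact_force: [0.5, -0.1, 0.8]
width: 58.2
grip_force: 0.0
```

```bash
python3 - <<'E'
from h import *
p,d=snap('scene','s6')
cv2.imwrite('pics/s6c.png',cv2.resize(p[150:230,245:365,::-1],None,fx=6,fy=6,interpolation=cv2.INTER_CUBIC))
E
```

```text
(no output)
```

View pics/s6c.png

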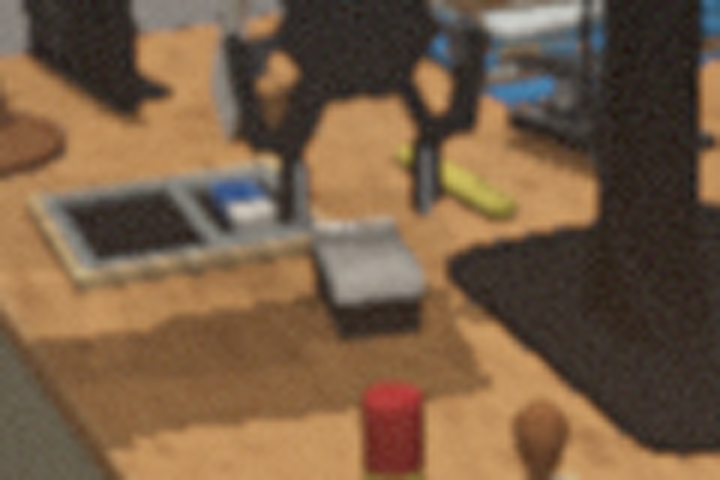

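The eraser lies in the small recess (240,205). The fingers straddle the box, with the far one clear of the monitor base. I descend in two steps.

>>> drive_tool --series '[{"travel":[0,0,-0.008],"dr":[0,0,0]},{"travel":[0,0,-0.014],"dr":[0,0,0]},{"travel":[0,0,-0.019],"dr":[0,0,0]},{"travel":[0,0,-0.024],"dr":[0,0,0]},{"travel":[0,0,-0.024],"dr":[0,0,0]}]'

```text
time_s: 18.98
ee_pos: [556.9, -96.8, 24.7]
eef_rot: [[0.196, 0.981, -0.001], [0.981, -0.196, 0.0], [0.0, -0.002, -1.0]]
contact_force: [-0.3, 0.3, 0.3]
width: 58.4
grip_force: 0.0
```

>>> drive_tool --series '[{"travel":[0,0,-0.004],"dr":[0,0,0]},{"travel":[0,0,-0.008],"dr":[0,0,0]},{"travel":[0,0,-0.012],"dr":[0,0,0]},{"travel":[0,0,-0.0145],"dr":[0,0,0]},{"travel":[0,0,-0.0145],"dr":[0,0,0]}]'

```text
time_s: 19.4
ee_pos: [557.2, -96.9, 10.7]
eef_rot: [[0.196, 0.981, -0.001], [0.981, -0.196, 0.0], [0.0, -0.001, -1.0]]
contact_force: [0.4, -0.6, 0.1]
width: 58.3
grip_force: 0.0
```

>>> drive_tool --series '[{"travel":[0,0,0],"dr":[0,0,0]},{"travel":[0,0,0],"dr":[0,0,0]},{"travel":[0,0,0],"dr":[0,0,0]},{"travel":[0,0,0],"dr":[0,0,0]},{"travel":[0,0,0],"dr":[0,0,0]},{"travel":[0,0,0],"dr":[0,0,0]},{"travel":[0,0,0],"dr":[0,0,0]},{"travel":[0,0,0],"dr":[0,0,0]}]' --claw 1 --grip_force 45

```text
time_s: 20.07
ee_pos: [557.6, -97.0, 11.5]
eef_rot: [[0.196, 0.981, 0.0], [0.981, -0.196, -0.0], [-0.0, 0.0, -1.0]]
contact_force: [-0.4, 0.4, 2.9]
width: 45.6
grip_force: 47.3
```

>>> drive_tool --series '[{"travel":[0,0,0.012],"dr":[0,0,0]},{"travel":[0,0,0.032],"dr":[0,0,0]},{"travel":[-0.005,0.008,0.05],"dr":[0,0,0.01]},{"travel":[-0.015,0.027,0.055],"dr":[0,0,0.03]},{"travel":[-0.027,0.05,0.055],"dr":[0,0,0.05]},{"travel":[-0.039,0.073,0.055],"dr":[0,0,0.08]},{"travel":[-0.052,0.096,0.055],"dr":[0,0,0.1]},{"travel":[-0.065,0.12,0.055],"dr":[0,0,0.12]},{"travel":[-0.075,0.138,0.055],"dr":[0,0,0.136]},{"travel":[-0.0803,0.147,0.055],"dr":[0,0,0.136]},{"travel":[-0.0803,0.147,0.055],"dr":[0,0,0.136]},{"travel":[-0.0803,0.147,0.045],"dr":[0,0,0.136]},{"travel":[-0.0803,0.147,0.03],"dr":[0,0,0.136]},{"travel":[-0.0803,0.147,0.02],"dr":[0,0,0.136]},{"travel":[-0.0803,0.147,0.015],"dr":[0,0,0.136]},{"travel":[-0.0803,0.147,0.015],"dr":[0,0,0.136]},{"travel":[-0.0803,0.147,0.015],"dr":[0,0,0.136]}]'

```text
time_s: 21.48
ee_pos: [477.3, 49.6, 26.1]
eef_rot: [[0.062, 0.998, -0.001], [0.998, -0.062, -0.0], [-0.0, -0.001, -1.0]]
contact_force: [-0.3, -0.4, -1.3]
width: 45.6
grip_force: 46.9
```

```bash
python3 - <<'E'
from h import *
p,d=snap('scene','s7')
cv2.imwrite('pics/s7c.png',cv2.resize(p[140:220,220:340,::-1],None,fx=6,fy=6,interpolation=cv2.INTER_CUBIC))
E
```

View pics/s7c.png

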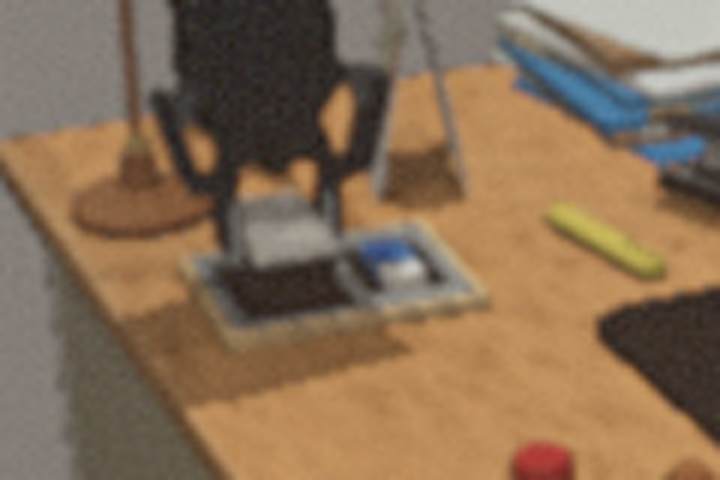

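The box hangs over the large recess (290,250), square to it, with the eraser clear at (400,262). I lower 10.5 mm and release.

>>> drive_tool --series '[{"travel":[0,0,-0.003],"dr":[0,0,0]},{"travel":[0,0,-0.006],"dr":[0,0,0]},{"travel":[0,0,-0.008],"dr":[0,0,0]},{"travel":[0,0,-0.01],"dr":[0,0,0]},{"travel":[0,0,-0.0105],"dr":[0,0,0]},{"travel":[0,0,-0.0105],"dr":[0,0,0]}]'

```text
time_s: 22.03
ee_pos: [477.1, 50.0, 15.6]
eef_rot: [[0.061, 0.998, -0.0], [0.998, -0.061, -0.0], [-0.0, -0.0, -1.0]]
contact_force: [0.1, 0.2, -2.0]
width: 45.5
grip_force: 46.9
```

>>> drive_tool --series '[{"travel":[0,0,0],"dr":[0,0,0]},{"travel":[0,0,0],"dr":[0,0,0]},{"travel":[0,0,0],"dr":[0,0,0]},{"travel":[0,0,0],"dr":[0,0,0]},{"travel":[0,0,0],"dr":[0,0,0]},{"travel":[0,0,0],"dr":[0,0,0]},{"travel":[0,0,0.006],"dr":[0,0,0]},{"travel":[0,0,0.02],"dr":[0,0,0]},{"travel":[0,0,0.045],"dr":[0,0,0]},{"travel":[0,0,0.075],"dr":[0,0,0]},{"travel":[0,0,0.11],"dr":[0,0,0]},{"travel":[-0.02,-0.03,0.15],"dr":[0,0,0]},{"travel":[-0.03,-0.06,0.18],"dr":[0,0,0]},{"travel":[-0.05,-0.09,0.2],"dr":[0,0,0]},{"travel":[-0.07,-0.13,0.2],"dr":[0,0,0]},{"travel":[-0.09,-0.17,0.2],"dr":[0,0,0]},{"travel":[-0.1,-0.2,0.2],"dr":[0,0,0]},{"travel":[-0.1,-0.2,0.2],"dr":[0,0,0]}]' --claw -0.34

```text
time_s: 23.53
ee_pos: [375.2, -153.9, 216.7]
eef_rot: [[0.064, 0.998, 0.001], [0.998, -0.064, -0.002], [-0.002, 0.001, -1.0]]
contact_force: [-0.2, 0.9, 0.4]
width: 57.3
grip_force: 0.0
```

```bash
python3 - <<'E'
from h import *
snap('top','t8'); p,d=snap('scene','s8')
a=cv2.imread('pics/top0.png');b=cv2.imread('pics/t8.png')
x=cv2.resize(b[130:262,165:465],None,fx=2.6,fy=2.6,interpolation=cv2.INTER_CUBIC)
cv2.imwrite('pics/t8c.png',x)
D=np.load('pics/t8.npy')
for n,u,v in [('box',199,221),('er',202,196),('glue',376,225),('knob',373,202),('hl',212,142),('card',447,180)]: print(n,np.round(atd('top',u,v,D[v,u])))
E
```

```text
box [ 419. -119.  523.]
er [536.  43.  17.]
glue [ 464. -358.   95.]
knob [ 519. -357.   64.]
hl [671.  28.  16.]
card [ 581. -539.   24.]
```

View pics/t8c.png

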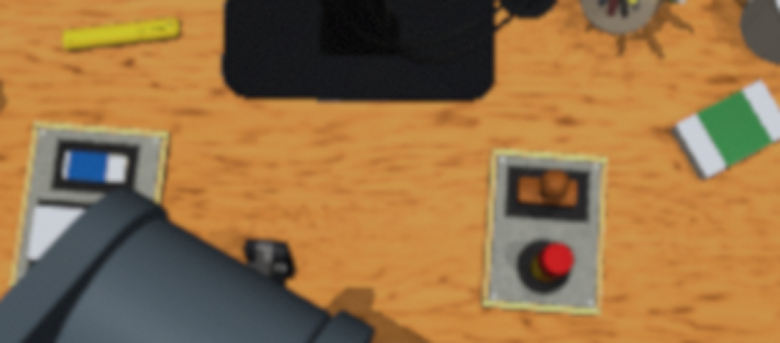

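The eraser, stamp and glue stick are seated, and the bystanders are unmoved. The box (55,230) is partly hidden by the arm, so I move it aside for one check.

>>> drive_tool --series '[{"travel":[-0.01,-0.03,0.01],"dr":[0,0,-0.1]},{"travel":[-0.02,-0.06,0.02],"dr":[0,0,-0.2]},{"travel":[-0.035,-0.09,0.03],"dr":[0,0,-0.3]},{"travel":[-0.05,-0.12,0.04],"dr":[0,0,-0.4]},{"travel":[-0.065,-0.15,0.04],"dr":[0,0,-0.5]},{"travel":[-0.08,-0.18,0.04],"dr":[0,0,-0.6]},{"travel":[-0.095,-0.21,0.04],"dr":[0,0,-0.7]},{"travel":[-0.1,-0.22,0.04],"dr":[0,0,-0.7]},{"travel":[-0.1,-0.22,0.04],"dr":[0,0,-0.7]},{"travel":[-0.1,-0.22,0.04],"dr":[0,0,-0.7]}]'

```text
time_s: 24.47
ee_pos: [278.0, -369.0, 255.5]
eef_rot: [[0.689, 0.725, -0.0], [0.725, -0.689, 0.001], [0.001, -0.001, -1.0]]
contact_force: [0.4, 0.4, -0.3]
width: 57.0
grip_force: 0.0
```

```bash
python3 - <<'E'
from h import *
snap('top','t9'); b=cv2.imread('pics/t9.png'); D=np.load('pics/t9.npy')
# box lid: bright pixels at height ~40
P=[]
for v in range(195,250):
    for u in range(165,232):
        q=atd('top',u,v,D[v,u])
        if 34<q[2]<46: P.append(q)
P=np.array(P); print(len(P)); r=cv2.minAreaRect(P[:,:2].astype(np.float32)); print(r,'z',np.median(P[:,2]), 'spread',np.ptp(P[:,2]))
print(status.read_state()['time_s'])
E
```

```text
Traceback (most recent call last):
  File "h.py", line 13, in atd
    o,r=ray(n,u,v); return o+r*d
        ~~~^^^^^^^
  File "h.py", line 6, in ray
    c=eyes.calibration(n); a=(u-c['cx'])/c['fx'];b=(v-c['cy'])/c['fy'];x,y=a,b
ValueError: time passes only in moves, steps and waits
```

```bash
python3 - <<'E'
import h; from h import *
C=eyes.calibration('top')
class X: calibration=staticmethod(lambda n:C)
h.eyes=X
D=np.load('pics/t9.npy'); P=[]
for v in range(195,250):
    for u in range(165,232):
        q=atd('top',u,v,D[v,u])
        if 34<q[2]<46: P.append(q)
P=np.array(P); print(len(P),cv2.minAreaRect(P[:,:2].astype(np.float32)),np.median(P[:,2]),np.std(P[:,2]))
E
```

```text
711 ((475.64361572265625, 51.31315612792969), (79.77064514160156, 46.55448913574219), 86.38136291503906) 40.03337544529916 1.6116842086465242
```

The box centre is (476, 51) and its top is at z = 40, so it sits on the recess floor within about 2 mm of centre. I'm handing the job in.

```bash
python3 -c "
from station import hand_in
print(hand_in())"
```

```text
the job is handed in; nothing more can be done
None
```

All four items are in their assigned recesses, upright and released; the highlighter and card carton look unmoved in the last picture, and the job is handed in at about 25 s (the verdict was not shown).

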